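Pair two bottles on the centrifuge balance

ROBOT

A 6-joint arm with a two-finger parallel gripper is mounted at the origin on the work surface. World frame = base frame: x ahead of the robot, y to its left, z up, the work surface at z = 0. Lengths are in m, angles in rad, forces in N, time in s.
With the tool pointing down it reaches from about 0.325 to 0.9 m from the base axis. Payload 6.1 kg.
Tool frame: the origin (TCP) lies between the finger pads; the fingertips stand 17 mm ahead of it and the grasp point (between the pads) lies 2 mm behind it; z points along the fingers, y is the direction in which the jaws open and shut (so a half turn about z gives the same grasp; the last joint's range is limited). The gripper opens to 85 mm and grips with 20 to 120 N. Pads are 22 mm wide; open, the fingers measure 114 mm over their backs; the gripper's body (76 mm by 85 mm) begins 54 mm behind the grasp point. The pads swing forward as they close: fully open they stand 13 mm farther back than shut.
Start: joints at [-1.383, 0.22, 1.526, -0, 1.395, -0.126], TCP at [0.193, -0.594, 0.208] pointing down, gripper open.
Joint ranges: [-2.98, 2.98], [-0.91, 2.08], [0.09, 2.57], [-1.24, 4.39], [0.2, 2.65], [-2.68, 2.68]. Speed limits (rad/s): [2.57, 2.57, 3.01, 3.14, 3.14, 3.14].

INTERFACE

Orientations are given as a unit quaternion [x, y, z, w].
In Python, from plant import arm gives the robot as it stands.
- The arm moves only by the tool send_rows, never from a script. Its argument "increments" is a list of rows, each a list of 3 entries, a list of its own where there are three numbers: the shift along the world's x, y, z in units of 25 mm (1.0 is 25 mm), then the turn about the world's z in rad, then the finger opening in mm, from 0 to 85.4. In form: [[[dx, dy, dz], turn, jaw], ...]. A call has 1 to 12 rows; each row is the pose to reach, as a shift and turn from the pose measured when the call began; what a row does not reach only later rows make up. A row lasts 1/12 s, in which the tool goes at most 41.7 mm and 7.16 degrees, less where a joint would pass 70% of its speed; a pose out of reach is approached as far as the arm can. A call with a gripper value outside its range is refused whole. The fingers move at their own pace and stop on an object; the grip force is fixed at half the most. Time passes only in rows, so rows that repeat a pose let the fingers close. It gives the time, the measured TCP pose, the force and the opening at its end, in the units of the state.
- arm.get_obs(): the state, without advancing time (a new reading comes with each control period).
- arm.capture(name): name is "scene" or "top" or "wrist"; returns a dict with "pixels" (400x640x3 uint8, blue, green, red), "z_map" (400x640 float32, m along the optical axis (not along the pixel's ray), 0 where there is no reading), "camera_matrix" (3x3 intrinsics, pixels), "xyz" and "rotation" of the camera in the world. Camera axes: x right, y down, z forward; pixel columns grow to the right and rows downward; lengths in m; the calibration is good to about 2 mm. A picture is of the moment at which its call begins.
- arm.close_job(): hands the job in, once; it reports no verdict.
The state is a dict: "time_s": time; "joints": joint angles; "qd": joint speeds; "effort": joint torques, N m; "tool_pos": TCP position; "eef_rot": TCP orientation; "force": force on the tool from outside, world axes, zero at the start; "wrist_torque": the same for the moment, N m; "opening": opening from 0.0 (shut) to 1.0 (fully open).
Only numpy, scipy, OpenCV 4.12 (cv2) and the standard library are available. Lean on these libraries where they do the work, as an engineer would, in place of code of your own. Each camera call takes 0.05 s, during which the arm holds its last target.

TASK

Before a spin, check the pair for the centrifuge: take the two matching squat amber bottles and stand one upright in each end pocket of the pivoting balance tray, so that the tray stays level. Set them down gently and leave the tall bottle where it stands.

Things in the scene. Friction and masses are not known exactly. Their poses are not given: they have to be found in the camera images.
- bottle_a: Squat amber reagent bottle, black cap, white label; one of two twins: 50 mm diameter, 85 mm tall, 0.2 kg (equal within 6 %). Straight wall up to 60 mm, then shoulder and 37 mm cap. Origin: centre of its underside; z up. Starts upright on the bench in a row (along world y) in front of the balance, among other amber containers, 90 mm or more centre to centre.
- bottle_b: Squat amber reagent bottle, black cap, white label; one of two twins: 50 mm diameter, 85 mm tall, 0.2 kg (equal within 6 %). Straight wall up to 60 mm, then shoulder and 37 mm cap. Origin: centre of its underside; z up. Starts upright on the bench in a row (along world y) in front of the balance, among other amber containers, 90 mm or more centre to centre.
- tray: Aluminium tray with dark rims, 88 x 288 mm on a fixed base, rocking about its x axis. Origin: mid-pivot, 52 mm above bench; y along its length, z up. Pockets 80 x 80 mm, centres at y = +100 and -100 mm, floors at z = +10 mm, walls 8 mm high; middle stays empty. Springs level (1.6 N m/rad) when empty or evenly loaded; one bottle tips it 0.12 rad to a stop, raising the other pocket 12 mm; lowering the second there levels it.
- tall_bottle: Tall bottle, not to be used: amber, black cap, white label, 50 mm diameter but 140 mm tall, 0.32 kg. Origin: centre of its underside; z up. Stands in the same row as the twins, with a slim bottle (34 mm diameter, 85 mm tall) and a low jar (62 mm diameter, 46 mm tall).

How it is judged:
By the outcome, as a careful person would: the job done as asked, in the order asked, and still so for the second after the job is handed in, with the robot touching nothing.
It also fails if it takes over 64 s, if anything falls off the work surface, if the arm or the gripper's body presses on something with over 40 N, if the wrist force passes 120 N, or if a joint passes its speed limit or range.

## Working session

There is one attempt and no reset: what is moved stays moved. The work goes in short steps, Python scripts to look and compute and a tool call to move; the robot and the scene stay as the last step left them, time stands still between calls to the robot, and variables do not carry over. Pictures are saved under pics/ and viewed, and the job is handed in when it is done.

Besides the shell and the picture viewer there is one more tool, called as name(argument=value, ...) on one line, values as JSON. send_rows: Moves the arm, as the interface text tells. Its arguments: {"type":"object","properties":{"increments":{"type":"array"}},"required":["increments"]}

```bash
mkdir -p pics; ls; cat > h.py <<'E'
import numpy as np,cv2
from plant import arm
def cap(n,tag):
    c=arm.capture(n); cv2.imwrite(f'pics/{tag}.png',c['pixels']); np.savez(f'{tag}.npz',**c); return c
def cloud(c):
    K=np.array(c['camera_matrix']);R=np.array(c['rotation']);t=np.array(c['xyz'])
    if R.size==4:
        from scipy.spatial.transform import Rotation as Ro; R=Ro.from_quat(R).as_matrix()
    z=c['z_map'];v,u=np.mgrid[:z.shape[0],:z.shape[1]]
    P=np.stack([(u-K[0,2])/K[0,0]*z,(v-K[1,2])/K[1,1]*z,z],-1)@R.T+t
    P[z<=0]=np.nan
    return P
E
python3 - <<'E'
from h import *
for n in('scene','top','wrist'):
    c=cap(n,n+'0'); print(n,c['xyz'],c['rotation'],c['camera_matrix'])
print(arm.get_obs())
E
```

```text
pics
scene [1.06858335 0.28526879 0.726507  ] [ 0.4565608   0.81415313 -0.3080511  -0.18387886] [[415.24452037   0.         318.45384637]
 [  0.         415.24452037 202.40008862]
 [  0.           0.           1.        ]]
top [0.43227902 0.01733543 1.02718364] [ 0.71478787 -0.69766627  0.03417627 -0.03423522] [[402.62064622   0.         317.53527975]
 [  0.         402.62064622 201.04293511]
 [  0.           0.           1.        ]]
wrist [ 0.26830903 -0.56934825  0.3738935 ] [ 0.79870284 -0.58037686 -0.09421482  0.12790637] [[287.07274826   0.         320.29237887]
 [  0.         287.07274826 205.87785193]
 [  0.           0.           1.        ]]
{'time_s': 0.15, 'joints': array([-1.38309211e+00,  2.21046729e-01,  1.52736949e+00,  2.13795169e-05,
        1.39471197e+00, -1.26126404e-01]), 'qd': array([-1.28359931e-03, -9.88989632e-04, -4.52046548e-03,  3.45568169e-05,
        7.75999368e-04,  1.02065293e-03]), 'effort': array([ 3.47001296e-04, -4.97483110e+01, -3.89904964e+01, -2.32950470e-04,
        7.12305045e-03, -3.35781476e-05]), 'tool_pos': array([ 0.19283172, -0.5939701 ,  0.20743828]), 'eef_rot': array([ 9.87714035e-01,  1.56270262e-01, -1.31169039e-05, -7.67726002e-04]), 'force': array([ 0.06420516, -0.11852571, -0.60192436]), 'wrist_torque': array([-0.01602732, -0.01724229, -0.01366742]), 'opening': 1.0000521472924258}
```

View pics/top0.png

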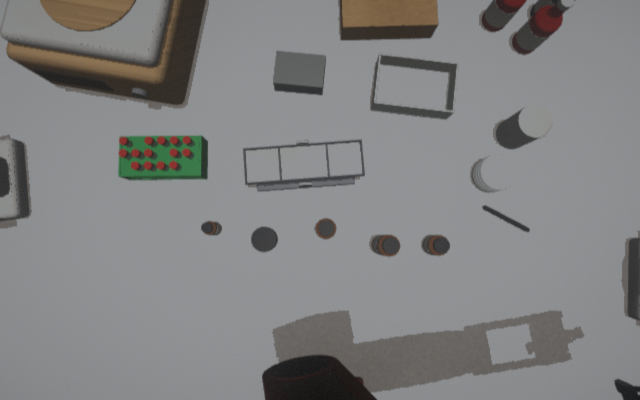

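View pics/scene0.png

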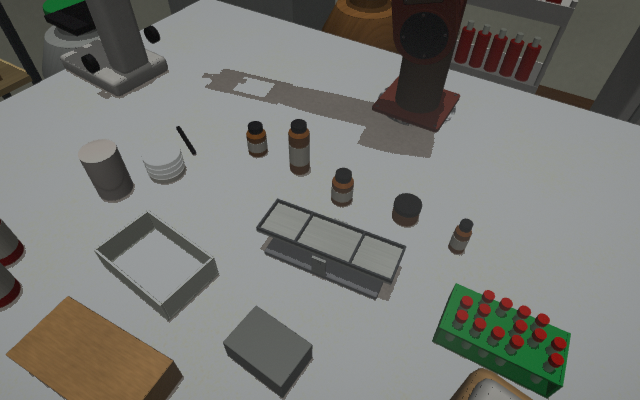

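```bash
python3 - <<'E'
from h import *
for n in('scene','top'):
    c=dict(np.load(n+'0.npz')); P=cloud(c); z=P[...,2]
    m=((z>0.025)&(z<0.25)&(P[...,0]>.2)&(P[...,0]<.95)&(abs(P[...,1])<.55)).astype(np.uint8)
    k,l,s,ce=cv2.connectedComponentsWithStats(m)
    print(n,'bench',np.nanmedian(z))
    for i in range(1,k):
        if s[i,4]<80: continue
        Q=P[l==i]; zt=np.nanpercentile(Q[:,2],97); T=Q[Q[:,2]>zt-.006]
        print(ce[i].round(),s[i],'ztop %.3f'%zt,'topmean',np.nanmean(T,0).round(4),'ext',np.ptp(T,0).round(3),'min',Q.min(0).round(3),'max',Q.max(0).round(3))
E
```

```text
scene bench 5.4080372789311326e-05
[299. 144.] [288 119  22  49 919] ztop 0.141 topmean [ 0.4268 -0.1424  0.1391] ext [0.035 0.036 0.008] min [ 0.407 -0.166  0.025] max [ 0.452 -0.117  0.143]
[256. 136.] [246 121  21  30 486] ztop 0.086 topmean [ 0.4297 -0.2704  0.084 ] ext [0.037 0.037 0.007] min [ 0.409 -0.293  0.025] max [ 0.456 -0.246  0.087]
[104. 165.] [  78  139   52   55 1942] ztop 0.120 topmean [ 0.7211 -0.4756  0.1189] ext [0.079 0.08  0.008] min [ 0.68  -0.517  0.025] max [ 0.76  -0.435  0.123]
[162. 158.] [ 142  141   42   36 1146] ztop 0.062 topmean [ 0.6119 -0.416   0.0596] ext [0.088 0.09  0.008] min [ 0.566 -0.462  0.025] max [ 0.655 -0.372  0.064]
[342. 184.] [331 168  23  32 581] ztop 0.086 topmean [ 0.4639 -0.0008  0.0843] ext [0.039 0.035 0.007] min [ 0.443 -0.027  0.025] max [0.489 0.024 0.087]
[407. 206.] [394 193  28  27 596] ztop 0.048 topmean [0.4342 0.1488 0.0455] ext [0.061 0.061 0.007] min [0.402 0.118 0.025] max [0.464 0.179 0.049]
[332. 241.] [ 256  198  150   87 5916] ztop 0.070 topmean [0.6224 0.0597 0.0684] ext [0.117 0.295 0.009] min [ 0.561 -0.092  
[... 2315 characters left out ...]
0.0023  0.0863] ext [0.035 0.035 0.008] min [ 0.435 -0.025  0.026] max [0.483 0.021 0.091]
[210. 228.] [201 221  19  15 214] ztop 0.088 topmean [0.4549 0.2771 0.0863] ext [0.023 0.024 0.007] min [0.438 0.259 0.027] max [0.472 0.289 0.09 ]
[263. 239.] [251 227  26  26 519] ztop 0.051 topmean [0.4309 0.1477 0.0476] ext [0.06  0.061 0.008] min [0.401 0.117 0.036] max [0.461 0.178 0.052]
[386. 245.] [373 235  27  22 492] ztop 0.144 topmean [ 0.4237 -0.144   0.1414] ext [0.035 0.035 0.008] min [ 0.4   -0.167  0.029] max [ 0.448 -0.119  0.146]
[437. 245.] [424 235  26  21 432] ztop 0.088 topmean [ 0.4272 -0.2722  0.0863] ext [0.035 0.036 0.009] min [ 0.403 -0.29   0.025] max [ 0.452 -0.247  0.091]
```

The twins are the two 85 mm-tall, 50 mm-wide bottles: one at scene pixel (342,184), top (325,229), and one at scene (256,136), top (437,245). The tall bottle is at top (386,245), the jar at (263,239), the slim bottle at (210,228) and the tray at (303,162). Next I measure the tray and then move over the first twin.

```bash
cat >> h.py <<'E'
def tray(c,show=True):
    P=cloud(c); z=P[...,2]
    roi=(P[...,0]>.55)&(P[...,0]<.69)&(P[...,1]>-.12)&(P[...,1]<.23)
    T=P[roi&(z>.05)&(z<.085)]
    r=cv2.minAreaRect(T[:,:2].astype(np.float32)*1000); print('rect',r)
    F=T
    for it in range(6):
        A=np.c_[F[:,:2]-[.62,.055],np.ones(len(F))]; k=np.linalg.lstsq(A,F[:,2],rcond=None)[0]
        res=T[:,2]-np.c_[T[:,:2]-[.62,.055],np.ones(len(T))]@k; F=T[abs(res)<.003] if it else T[res<.002]
    print('floor z,slopes',k.round(4),len(F))
def bott(c,x,y):
    P=cloud(c); z=P[...,2]; m=(np.hypot(P[...,0]-x,P[...,1]-y)<.045)&(z>.03)
    Q=P[m]; zt=np.nanpercentile(Q[:,2],95); T=Q[abs(Q[:,2]-zt)<.004]
    print('bottle cap',cv2.minEnclosingCircle(T[:,:2].astype(np.float32)*1000),zt.round(4),len(T))
E
python3 - <<'E'
from h import *
for n in('scene','top'):
    c=dict(np.load(n+'0.npz')); tray(c); bott(c,.462,-.0015); bott(c,.4285,-.271)
E
```

```text
rect ((620.2977294921875, 55.330177307128906), (111.90910339355469, 288.89617919921875), 5.271581172943115)
floor z,slopes [-0.0035  0.0004  0.0616] 4423
bottle cap ((462.8621826171875, -2.924227476119995), 19.636184692382812) 0.0856 161
bottle cap ((429.0741882324219, -272.0628967285156), 19.368776321411133) 0.0855 116
rect ((619.0389404296875, 55.015113830566406), (110.10267639160156, 288.66571044921875), 4.727427959442139)
floor z,slopes [-0.0001 -0.0002  0.0632] 3392
bottle cap ((460.50439453125, -2.3384029865264893), 18.191293716430664) 0.0888 150
bottle cap ((427.3535461425781, -272.3227844238281), 18.423181533813477) 0.088 189
```

send_rows(increments=[[[3,8,1],0.3,85],[[5,16,1],0.6,85],[[8,20,1],0.9,85],[[9.2,23.7,0.5],1.257,85],[[9.2,23.7,0.5],1.257,85],[[9.2,23.7,0.5],1.257,85],[[9.2,23.7,0.5],1.257,85],[[9.2,23.7,0.5],1.257,85],[[9.2,23.7,0.5],1.257,85],[[9.2,23.7,0.5],1.257,85],[[9.2,23.7,0.5],1.257,85],[[9.2,23.7,0.5],1.257,85]])

```text
time_s: 1.15
tool_pos: [0.3729, -0.1265, 0.2192]
eef_rot: [0.707, 0.707, -0.0, -0.0]
force: [1.0, -0.1, 0.7]
opening: 0.997
```

send_rows(increments=[[[1.6,2,-0.3],0,85],[[3.2,4,-0.3],0,85],[[3.5,4.96,-0.3],0,85],[[3.5,4.96,-0.3],0,85],[[3.5,4.96,-0.3],0,85],[[3.5,4.96,-0.3],0,85]])

```text
time_s: 1.65
tool_pos: [0.4604, -0.0011, 0.2111]
eef_rot: [0.706, 0.709, -0.001, -0.001]
force: [-0.1, -0.0, -0.5]
opening: 0.993
```

```bash
python3 - <<'E'
from h import *
c=cap('wrist','w1'); print(arm.get_obs()['tool_pos'],c['xyz']); bott(c,.462,-.0025); tray(c)
P=cloud(c);z=P[...,2]
for a in (.612,.155),(.627,-.045):
    # rim points just outside of pocket
    pass
E
```

```text
[ 0.46005029 -0.00209554  0.21119236] [0.45916773 0.0795341  0.3777006 ]
bottle cap ((459.3142395019531, 14.643165588378906), 32.192054748535156) 0.3277 2790
rect ((620.8846435546875, 47.428802490234375), (110.5956802368164, 274.1009216308594), 5.42799186706543)
floor z,slopes [0.0025 0.0005 0.0629] 19105
```

View pics/w1.png

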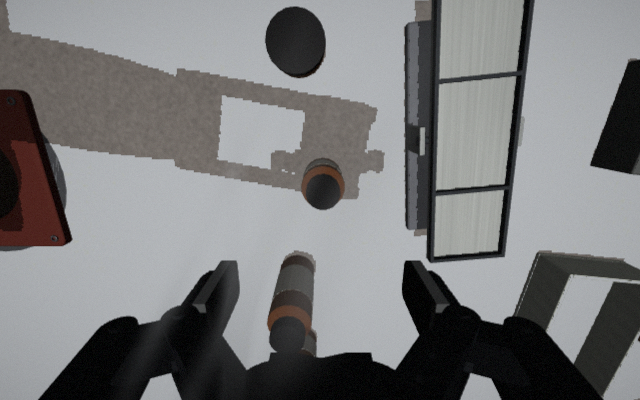

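The wrist view shows twin a at (322,187) and the tray at right, with pockets at the top and bottom ends and dark rims around (470,130). I'll refine both.

```bash
python3 - <<'E'
from h import *
for n in('w1','scene0','top0'):
    c=dict(np.load(n+'.npz')); P=cloud(c);z=P[...,2]
    m=(np.hypot(P[...,0]-.461,P[...,1]+.0025)<.04)&(z>.078)&(z<.1); T=P[m]
    print(n,'capa',cv2.minEnclosingCircle(T[:,:2].astype(np.float32)*1000),np.median(T[:,2]),m.sum())
    roi=(P[...,0]>.55)&(P[...,0]<.69)&(P[...,1]>-.12)&(P[...,1]<.23)
    g=c['pixels'].max(2)
    # inner divider + rim: floors are bright; each bright component = a pocket/middle
    b=(roi&(z>.055)&(z<.075)&(g>110)).astype(np.uint8)
    k,l,s,ce=cv2.connectedComponentsWithStats(b,connectivity=4)
    for i in range(1,k):
        if s[i,4]<250: continue
        Q=P[l==i]; r=cv2.minAreaRect(Q[:,:2].astype(np.float32)*1000); print(ce[i].round(),s[i,4],np.round(r[0],1),np.round(r[1],1),r[2],'z',np.median(Q[:,2]).round(4))
E
```

```text
w1 capa ((461.5106506347656, -2.3454954624176025), 18.487462997436523) 0.08581899516368402 936
[479.  37.] 5961 [611.2 147.7] [81.1 68.2] 5.237948894500732 z 0.0629
[474. 132.] 7711 [620.6  54.4] [ 80.9 112.1] 5.722814083099365 z 0.0628
[467. 222.] 3952 [630.7 -46.1] [80.6 77.9] 6.509746074676514 z 0.0628
scene0 capa ((462.95697021484375, -1.467756748199463), 19.920181274414062) 0.08446533435719139 178
[285. 221.] 1017 [627.9 -46. ] [76.3 77. ] 6.188042640686035 z 0.0615
[330. 238.] 1618 [616.9  54.2] [ 77.4 109.8] 6.183709144592285 z 0.0615
[377. 256.] 1286 [606.8 154.6] [76.3 79. ] 6.046180725097656 z 0.0617
top0 capa ((460.4563903808594, -2.2927467823028564), 18.199241638183594) 0.08611138297801568 191
[344. 159.] 1049 [630.6 -44.4] [79.2 80.5] 5.763419151306152 z 0.0631
[303. 162.] 1478 [620.6  55.1] [ 79.4 111.4] 6.071375370025635 z 0.0632
[262. 165.] 1051 [610.4 154.5] [78.8 79.8] 5.480016231536865 z 0.0632
```

send_rows(increments=[[[0.05,0,-1.2],0,85],[[0.05,0,-2.4],0,80],[[0.05,0,-3.6],0,80],[[0.05,0,-4.6],0,80],[[0.05,0,-5.5],0,80],[[0.05,0,-6.3],0,80],[[0.05,0,-6.72],0,80],[[0.05,0,-6.72],0,80],[[0.05,0,-6.72],0,80]])

```text
time_s: 2.45
tool_pos: [0.461, -0.0029, 0.0434]
eef_rot: [0.707, 0.707, -0.001, -0.001]
force: [0.2, 0.1, -0.5]
opening: 0.938
```

send_rows(increments=[[[0,0,0],0,65],[[0,0,0],0,56],[[0,0,0],0,52],[[0,0,0],0,48],[[0,0,0],0,44],[[0,0,0],0,40],[[0,0,0],0,40],[[0,0,0],0,40],[[0,0,0],0,40],[[0,0,0],0,40]])

```text
time_s: 3.28
tool_pos: [0.461, -0.0029, 0.0433]
eef_rot: [0.707, 0.707, -0.001, -0.001]
force: [0.1, 0.6, -0.3]
opening: 0.469
```

Opening 0.469 corresponds to 40 mm, less than the 50 mm bottle, so I'm checking before lifting.

```bash
python3 - <<'E'
from h import *
w=cap('wrist','w2')['pixels'];s=cap('scene','s2')['pixels']
s=cv2.resize(s[60:260,230:470],(720,600)); cv2.imwrite('pics/s2c.png',s)
print(arm.get_obs())
E
```

```text
{'time_s': 3.3833, 'joints': array([-1.76849414e-01,  2.28463946e-02,  2.07851722e+00, -1.04646063e-03,
        1.04296356e+00, -1.77326815e-01]), 'qd': array([-7.51773380e-04,  6.97742265e-04,  2.22463067e-03,  3.38713456e-04,
        8.58120049e-05, -4.54865764e-04]), 'effort': array([-1.34092596e-02, -3.38897038e+01, -3.27378273e+01, -1.74619822e-02,
        3.11345095e-02,  7.36456277e-04]), 'tool_pos': array([ 0.46099885, -0.00287049,  0.04334937]), 'eef_rot': array([ 0.70675039,  0.70746153, -0.001152  , -0.00086388]), 'force': array([-0.32211443,  0.67158995,  0.39515651]), 'wrist_torque': array([0.0076571 , 0.00121514, 0.05497131]), 'opening': 0.46265347676383134}
```

View pics/w2.png

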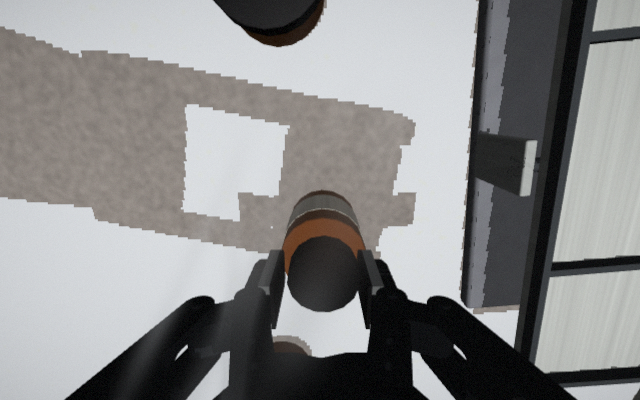

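View pics/s2c.png

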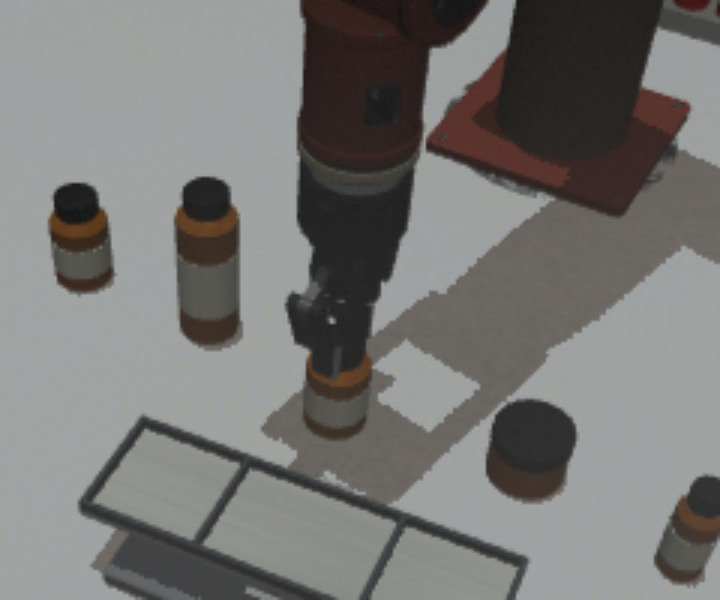

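The bottle stands between the pads (around (322,270)), possibly not yet clamped. I'll command a tighter closing and watch the opening.

send_rows(increments=[[[0,0,0],0,25],[[0,0,0],0,25],[[0,0,0],0,25],[[0,0,0],0,25],[[0,0,0],0,25],[[0,0,0],0,25]])

```text
time_s: 3.88
tool_pos: [0.4614, -0.003, 0.0437]
eef_rot: [0.707, 0.707, -0.001, -0.001]
force: [0.4, 0.3, 4.4]
opening: 0.404
```

send_rows(increments=[[[0,0,0],0,20],[[0,0,0],0,20],[[0,0,0.2],0,20],[[0,0,0.5],0,20],[[0,0,0.8],0,20],[[0,0,1],0,20],[[0,0,1],0,20],[[0,0,1],0,20]])

```text
time_s: 4.55
tool_pos: [0.4618, -0.003, 0.0692]
eef_rot: [0.707, 0.707, -0.001, -0.0]
force: [-1.0, -0.1, -0.6]
opening: 0.408
```

```bash
python3 - <<'E'
from h import *
w=cap('wrist','w3')['pixels'];s=cap('scene','s3')['pixels']
s=cv2.resize(s[60:260,230:470],(720,600)); cv2.imwrite('pics/s3c.png',s)
o=arm.get_obs();print(o['tool_pos'],o['force'],o['opening'])
E
```

```text
[ 0.46117239 -0.00289154  0.06852308] [ 0.12155934 -0.77471849 -1.8364778 ] 0.4107871870634746
```

View pics/s3c.png

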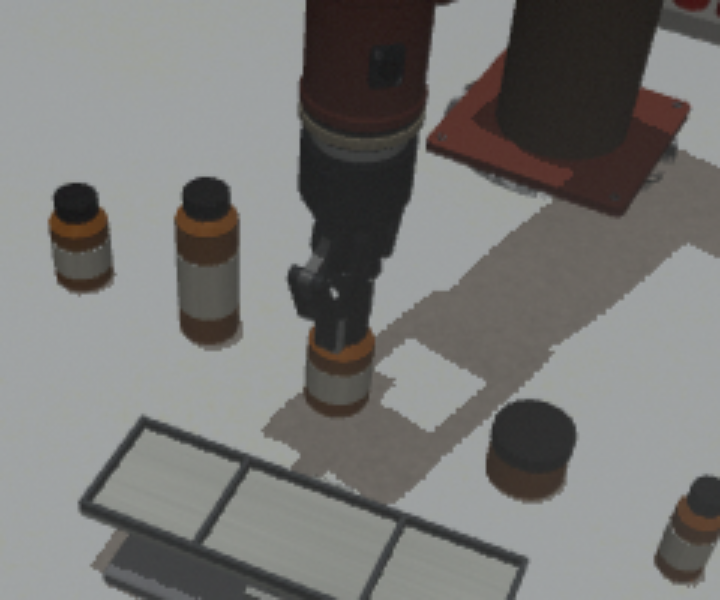

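View pics/w3.png

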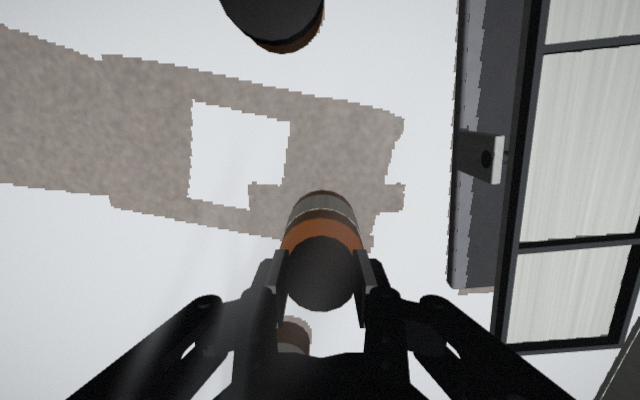

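Lifted cleanly. Carrying it over to the +y pocket at (0.610, 0.154).

send_rows(increments=[[[0,0,0.6],0,20],[[0,0,1.5],0,20],[[0.3,0.3,2.4],0.02,20],[[1,1,3.1],0.04,20],[[2,2.1,3.4],0.06,20],[[3,3.2,3.4],0.08,20],[[4,4.3,3.4],0.1,20],[[4.9,5.2,3.4],0.1,20],[[5.6,5.9,3.4],0.1,20],[[5.95,6.28,3.4],0.1,20],[[5.95,6.28,3.4],0.1,20],[[5.95,6.28,3.4],0.1,20]])

```text
time_s: 5.65
tool_pos: [0.6093, 0.1543, 0.1523]
eef_rot: [0.67, 0.742, -0.002, -0.001]
force: [0.0, 0.6, -2.0]
opening: 0.409
```

```bash
python3 - <<'E'
from h import *
t=cap('top','t4');s=cap('scene','s4');w=cap('wrist','w4')
s=cv2.resize(s['pixels'][60:310,220:470],(600,600)); cv2.imwrite('pics/s4c.png',s)
o=arm.get_obs();print(o['tool_pos'],o['force'],o['opening'],o['time_s'])
P=cloud(w);z=P[...,2]; tp=o['tool_pos']
m=(np.hypot(P[...,0]-tp[0],P[...,1]-tp[1])<.03)&(z<tp[2]+.06)&(z>tp[2]+.025); T=P[m]; zt=np.percentile(T[:,2],70); print('cap z',zt,cv2.minEnclosingCircle(T[abs(T[:,2]-zt)<.003][:,:2].astype(np.float32)*1000))
E
```

```text
[0.60904583 0.15322591 0.15307099] [-0.25711248  0.03740211 -2.15886207] 0.40793884208351133 5.8
cap z 0.19567638612806737 ((608.377685546875, 160.27597045898438), 29.015033721923828)
```

View pics/s4c.png

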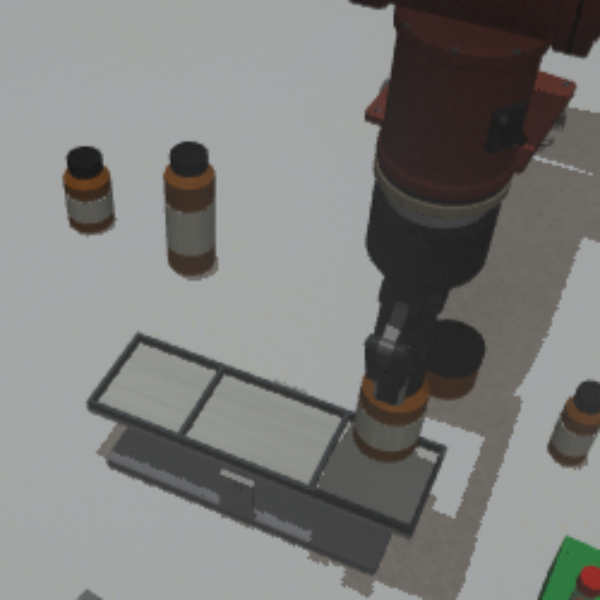

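View pics/w4.png

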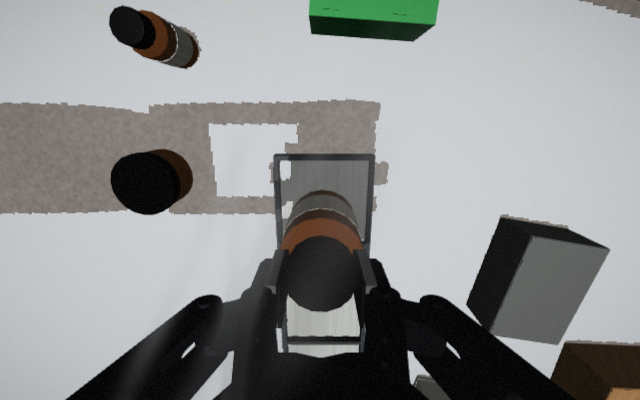

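send_rows(increments=[[[0.02,0,-0.3],0,20],[[0.02,0,-0.7],0,20],[[0.02,0,-1.1],0,20],[[0.02,0,-1.4],0,20],[[0.02,0,-1.6],0,20],[[0.02,0,-1.75],0,20],[[0.02,0,-1.8],0,20],[[0.02,0,-1.85],0,20],[[0.02,0,-1.9],0,20],[[0.02,0,-1.95],0,20],[[0.02,0,-2.0],0,20],[[0.02,0,-2.05],0,20]])

```text
time_s: 6.8
tool_pos: [0.61, 0.1534, 0.1023]
eef_rot: [0.671, 0.742, -0.001, -0.001]
force: [0.6, 0.7, -0.7]
opening: 0.409
```

send_rows(increments=[[[0,0,-0.05],0,20],[[0,0,-0.1],0,20],[[0,0,-0.15],0,20],[[0,0,-0.2],0,20],[[0,0,-0.2],0,20]])

```text
time_s: 7.22
tool_pos: [0.61, 0.1535, 0.0971]
eef_rot: [0.671, 0.742, -0.001, -0.001]
force: [-1.1, 2.0, -0.8]
opening: 0.406
```

```bash
python3 - <<'E'
from h import *
s=cap('scene','s5')
s=cv2.resize(s['pixels'][110:310,230:450],(660,600)); cv2.imwrite('pics/s5c.png',s)
o=arm.get_obs();print(o['tool_pos'],o['force'],o['opening'],o['time_s'])
tray(np.load('s5.npz'))
E
```

```text
[0.61003122 0.15351222 0.09728078] [-0.28770324  0.73893272 -0.00725352] 0.41023074689422667 7.2667
rect ((620.7080688476562, 57.152076721191406), (111.90728759765625, 286.6372985839844), 5.977730751037598)
floor z,slopes [ 0.0097 -0.1082  0.0618] 3432
```

View pics/s5c.png

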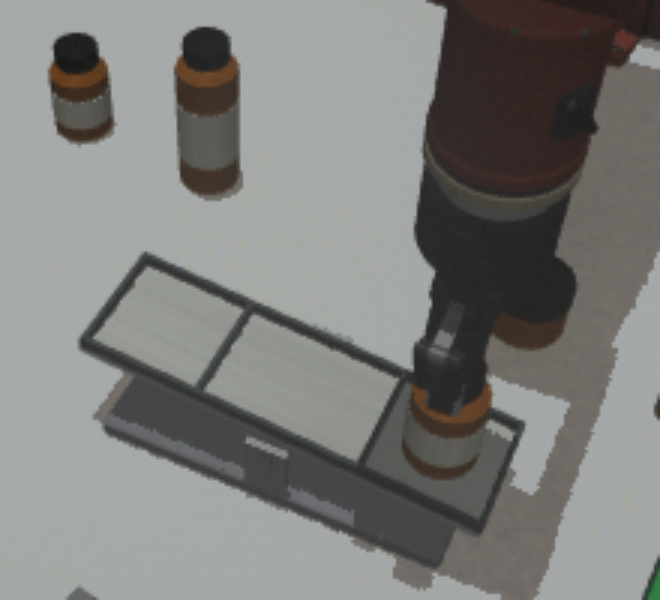

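The tray is tipped 0.108 rad (stop is 0.12) and the pocket carries the bottle's weight. I'll lower 1.5 mm more, then open slowly.

send_rows(increments=[[[0,0,-0.03],0,25],[[0,0,-0.06],0,30],[[0,0,-0.06],0,34],[[0,0,-0.06],0,36],[[0,0,-0.06],0,38],[[0,0,-0.06],0,40],[[0,0,-0.06],0,43],[[0,0,-0.06],0,47],[[0,0,-0.06],0,52],[[0,0,-0.06],0,60],[[0,0,-0.06],0,70],[[0,0,-0.06],0,80]])

```text
time_s: 8.27
tool_pos: [0.61, 0.1535, 0.0958]
eef_rot: [0.671, 0.742, -0.001, -0.001]
force: [-0.0, -0.5, -0.4]
opening: 0.931
```

send_rows(increments=[[[0,0,0],0,85],[[0,0,0],0,85],[[0,0,0.3],0,85],[[0,0,0.8],0,85],[[0,0,1.5],0,85],[[0,0,2.5],0,85],[[0,0,3.6],0,85],[[0,0,4.6],0,85],[[0,0,5],0,85],[[0,0,5],0,85]])

```text
time_s: 9.1
tool_pos: [0.6124, 0.1538, 0.2258]
eef_rot: [0.671, 0.742, 0.002, 0.002]
force: [0.5, -0.0, 1.7]
opening: 0.993
```

```bash
python3 - <<'E'
from h import *
s=cap('scene','s6');t=cap('top','t6')
s=cv2.resize(s['pixels'][110:310,230:450],(660,600)); cv2.imwrite('pics/s6c.png',s)
o=arm.get_obs();print(o['tool_pos'],o['force'],o['opening'],o['time_s'])
tray(np.load('s6.npz'))
E
```

```text
[0.60992472 0.1534468  0.220635  ] [ 0.5619091  -0.43814611 -0.5385583 ] 0.9998587855443759 9.2
rect ((620.59765625, 58.069915771484375), (110.88123321533203, 286.67352294921875), 4.255063533782959)
floor z,slopes [ 0.0102 -0.119   0.0617] 3420
```

View pics/s6c.png

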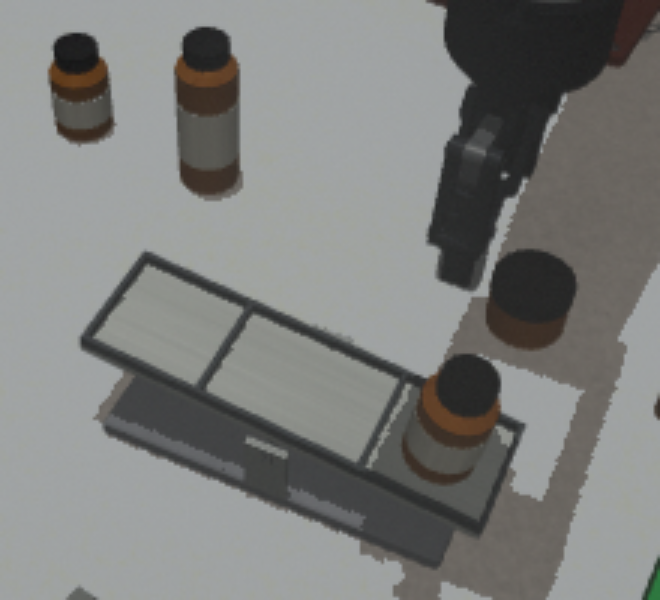

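The first bottle stands squarely in the pocket with the tray at its stop (0.119 rad), as expected. Now the second twin.

send_rows(increments=[[[-0.6,-1,0],0,85],[[-1.1,-2.2,0],0,85],[[-1.7,-3.7,0],-0.05,85],[[-2.3,-5.2,0],-0.1,85],[[-3,-6.7,0],-0.1,85],[[-3.6,-8.2,0],-0.1,85],[[-4.2,-9.7,0],-0.1,85],[[-4.9,-11.2,0],-0.1,85],[[-5.6,-12.7,0],-0.1,85],[[-6.2,-14.2,0],-0.1,85],[[-6.8,-15.6,0],-0.1,85],[[-7.26,-17.02,0],-0.1,85]])

```text
time_s: 10.2
tool_pos: [0.426, -0.2727, 0.2181]
eef_rot: [0.707, 0.707, -0.001, -0.003]
force: [0.8, 0.5, -0.1]
opening: 0.998
```

send_rows(increments=[[[0,0,0],0,85],[[0,0,0],0,85]])

```text
time_s: 10.37
tool_pos: [0.4238, -0.2734, 0.2154]
eef_rot: [0.709, 0.706, -0.001, -0.005]
force: [0.4, 0.1, -0.7]
opening: 1.0
```

```bash
python3 - <<'E'
from h import *
c=cap('wrist','w7'); o=arm.get_obs();print(o['tool_pos'],o['force'],o['opening'],o['time_s'],o['eef_rot'])
for n in('w7','scene0','top0'):
    c=np.load(n+'.npz'); P=cloud(c);z=P[...,2]
    m=(np.hypot(P[...,0]-.4285,P[...,1]+.272)<.035)&(z>.078)&(z<.1); T=P[m]
    print(n,cv2.minEnclosingCircle(T[:,:2].astype(np.float32)*1000),np.median(T[:,2]),m.sum())
E
```

```text
[ 0.42457149 -0.27221074  0.21574465] [-0.20226203  0.30987948 -0.25812013] 0.9965845646080245 10.4167 [ 0.70793036  0.7062645  -0.00099734 -0.00490637]
w7 ((427.9698791503906, -272.7387390136719), 18.40877342224121) 0.08576125397806361 917
scene0 ((429.1888732910156, -272.09417724609375), 19.40847396850586) 0.08407450357086377 132
top0 ((427.3535461425781, -272.3227844238281), 18.423181533813477) 0.08628051679400262 207
```

View pics/w7.png

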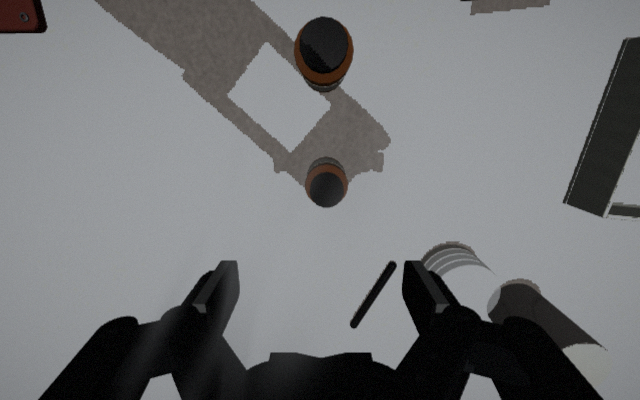

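Twin b is at (327,185) in the wrist view, i.e. (0.428, -0.2725), with the tall bottle well clear at (323,45).

send_rows(increments=[[[0.14,0,-1.2],0,85],[[0.14,0,-2.4],0,80],[[0.14,0,-3.6],0,80],[[0.14,0,-4.7],0,80],[[0.14,0,-5.7],0,80],[[0.14,0,-6.4],0,80],[[0.14,0,-6.87],0,80],[[0.14,0,-6.87],0,80],[[0.14,0,-6.87],0,80]])

```text
time_s: 11.17
tool_pos: [0.4281, -0.2709, 0.0435]
eef_rot: [0.707, 0.707, -0.001, -0.006]
force: [0.9, 0.4, 0.9]
opening: 0.936
```

send_rows(increments=[[[0,0,0],0,60],[[0,0,0],0,52],[[0,0,0],0,46],[[0,0,0],0,40],[[0,0,0],0,36],[[0,0,0],0,32],[[0,0,0],0,26],[[0,0,0],0,20],[[0,0,0],0,20],[[0,0,0],0,20],[[0,0,0],0,20],[[0,0,0],0,20]])

```text
time_s: 12.17
tool_pos: [0.4288, -0.2715, 0.0449]
eef_rot: [0.708, 0.707, -0.001, -0.005]
force: [-1.2, 0.6, 6.7]
opening: 0.408
```

send_rows(increments=[[[0,0,0.3],0,20],[[0,0,1],0,20],[[0,0,2],0,20],[[0.2,0,3.1],0,20],[[0.8,0,4.2],0,20],[[1.7,0,5],0,20],[[2.8,0.1,5.2],0,20],[[3.9,0.4,5.2],0,20],[[4.8,1,5.2],0,20],[[5.6,1.8,5.2],0,20],[[6.2,2.5,5.2],0,20],[[6.6,3.1,5.2],0,20]])

```text
time_s: 13.17
tool_pos: [0.5948, -0.1926, 0.1747]
eef_rot: [0.707, 0.707, -0.001, -0.005]
force: [-0.6, 0.2, -1.8]
opening: 0.401
```

```bash
python3 - <<'E'
from h import *
o=arm.get_obs();print(o['tool_pos'],o['force'],o['opening'],o['time_s'],o['eef_rot'])
print((np.array([.630,-.045,.175])-o['tool_pos'])/.025)
E
```

```text
[ 0.59481295 -0.1926019   0.17474069] [-0.61189399  0.23976616 -1.77231806] 0.40099115684057857 13.1667 [ 7.07327897e-01  7.06866014e-01 -6.96878044e-04 -5.21524724e-03]
[1.4074821 5.9040761 0.0103724]
```

send_rows(increments=[[[0.1,0.5,0],0.02,20],[[0.3,1.3,0],0.04,20],[[0.6,2.4,0],0.06,20],[[0.9,3.5,0],0.08,20],[[1.1,4.5,0],0.1,20],[[1.3,5.3,0],0.1,20],[[1.4,5.8,0],0.1,20],[[1.4,5.9,0],0.1,20],[[1.4,5.9,0],0.1,20],[[1.4,5.9,0],0.1,20]])

```text
time_s: 14.0
tool_pos: [0.6295, -0.0461, 0.1748]
eef_rot: [0.671, 0.741, -0.001, -0.005]
force: [-0.1, -0.9, -2.7]
opening: 0.408
```

```bash
python3 - <<'E'
from h import *
w=cap('wrist','w9');s=cap('scene','s9')
cv2.imwrite('pics/s9c.png',cv2.resize(s['pixels'][110:310,230:450],(660,600)))
o=arm.get_obs();tp=o['tool_pos'];print(tp,o['force'],o['opening'],o['time_s'])
P=cloud(w);z=P[...,2]
m=(np.hypot(P[...,0]-tp[0],P[...,1]-tp[1])<.03)&(z<tp[2]+.047)&(z>tp[2]+.035);print('cap z',np.median(P[m][:,2]),m.sum())
tray(s)
# bottle a cap
m=(np.hypot(P[...,0]-.611,P[...,1]-.16)<.035)&(z>.12)&(z<.16);T=P[m];print(m.sum(),T.mean(0) if m.any() else '')
E
```

```text
[ 0.62954532 -0.04649234  0.1747374 ] [ 0.76213659  0.09515272 -1.78981581] 0.4037221514697539 14.1
cap z 0.2155920552742591 4476
rect ((620.0392456054688, 57.35363006591797), (112.1352310180664, 286.04693603515625), 5.754411697387695)
floor z,slopes [ 0.0128 -0.1184  0.0618] 3322
0
```

View pics/w9.png

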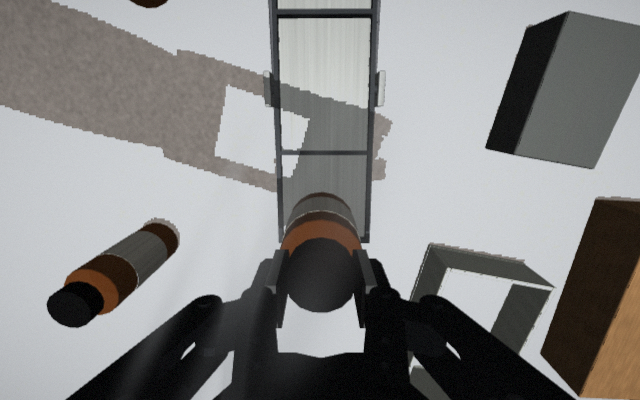

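View pics/s9c.png

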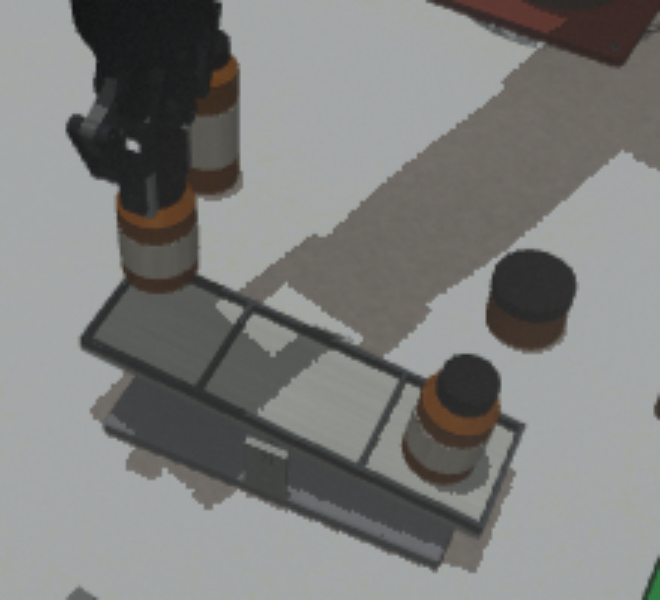

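```bash
python3 - <<'E'
from h import *
c=np.load('s9.npz');P=cloud(c);z=P[...,2]
m=(np.hypot(P[...,0]-.611,P[...,1]-.16)<.045)&(z>.08);Q=P[m]
zt=np.percentile(Q[:,2],98);T=Q[Q[:,2]>zt-.007]
(cx,cy),r=cv2.minEnclosingCircle(T[:,:2].astype(np.float32)*1000);print(cx,cy,r,zt)
# cap centre 95 mm above pivot -> undo tilt .119 and yaw .1
d=np.array([cx-620,cy-54.8]);u=-d[0]*np.sin(.1)+d[1]*np.cos(.1);v=d[0]*np.cos(.1)+d[1]*np.sin(.1)
print('local y',(u-95*np.sin(.119))/np.cos(.119),'local x',v)
E
```

```text
609.955078125 164.75131225585938 18.957595825195312 0.13621252666013908
local y 99.83252577540938 local x 0.982076061787355
```

send_rows(increments=[[[0.02,0.06,-0.3],0,20],[[0.02,0.06,-0.7],0,20],[[0.02,0.06,-1.1],0,20],[[0.02,0.06,-1.5],0,20],[[0.02,0.06,-1.8],0,20],[[0.02,0.06,-2],0,20],[[0.02,0.06,-2.1],0,20],[[0.02,0.06,-2.15],0,20],[[0.02,0.06,-2.2],0,20],[[0.02,0.06,-2.25],0,20],[[0.02,0.06,-2.3],0,20],[[0.02,0.06,-2.35],0,20]])

```text
time_s: 15.1
tool_pos: [0.6305, -0.0451, 0.1165]
eef_rot: [0.672, 0.741, -0.001, -0.005]
force: [0.0, 0.4, -1.6]
opening: 0.408
```

Bottle a sits at local (1.0, 99.8) mm, nearly dead centre. I'll continue lowering b until the tray levels.

send_rows(increments=[[[0,0,-0.05],0,20],[[0,0,-0.1],0,20],[[0,0,-0.15],0,20],[[0,0,-0.2],0,20],[[0,0,-0.25],0,20],[[0,0,-0.3],0,20],[[0,0,-0.35],0,20],[[0,0,-0.4],0,20],[[0,0,-0.4],0,20],[[0,0,-0.4],0,20]])

```text
time_s: 15.93
tool_pos: [0.6306, -0.0453, 0.1067]
eef_rot: [0.672, 0.741, -0.001, -0.004]
force: [0.3, -1.3, 0.4]
opening: 0.408
```

```bash
python3 - <<'E'
from h import *
s=cap('scene','s10')
cv2.imwrite('pics/s10c.png',cv2.resize(s['pixels'][110:310,230:450],(660,600)))
o=arm.get_obs();print(o['tool_pos'],o['force'],o['opening'],o['time_s'])
tray(s)
E
```

```text
[ 0.63063548 -0.04531804  0.10673179] [-0.52144949 -0.94424138  1.0134374 ] 0.4050104526316259 15.9833
rect ((620.988037109375, 54.800193786621094), (111.98893737792969, 289.3572082519531), 5.831262588500977)
floor z,slopes [-0.003   0.0059  0.0616] 3172
```

View pics/s10c.png

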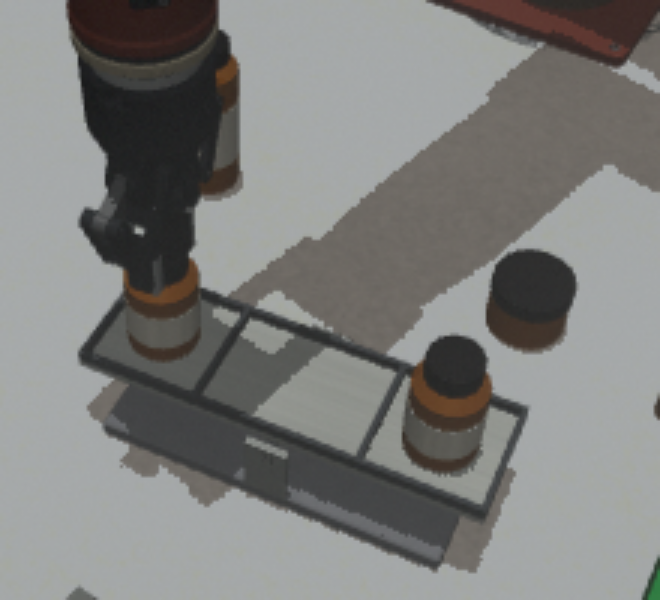

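The tray is level (slope 0.006) with wrist force near zero. Releasing slowly and retreating.

send_rows(increments=[[[0,0,0],0,28],[[0,0,0],0,32],[[0,0,0],0,34],[[0,0,0],0,36],[[0,0,0],0,38],[[0,0,0],0,40],[[0,0,0],0,43],[[0,0,0],0,47],[[0,0,0],0,52],[[0,0,0],0,60],[[0,0,0],0,70],[[0,0,0],0,80]])

```text
time_s: 16.98
tool_pos: [0.6306, -0.0453, 0.1067]
eef_rot: [0.672, 0.741, -0.001, -0.004]
force: [0.3, -0.1, 0.3]
opening: 0.929
```

send_rows(increments=[[[0,0,0],0,85],[[0,0,0],0,85],[[0,0,0.3],0,85],[[0,0,0.8],0,85],[[0,0,1.5],0,85],[[0,0,2.5],0,85],[[0,0,3.5],0,85],[[0,0,4.5],0,85],[[0,0,5],0,85],[[0,0,5],0,85],[[0,0,5],0,85]])

```text
time_s: 17.9
tool_pos: [0.6311, -0.0454, 0.2326]
eef_rot: [0.672, 0.741, -0.0, -0.003]
force: [0.1, 0.3, -0.5]
opening: 0.995
```

send_rows(increments=[[[-1,-0.5,0.5],0,85],[[-2,-1,1],0,85],[[-3,-2,1],0,85],[[-4,-3,1],0,85],[[-5,-4,1],0,85],[[-5,-4,1],0,85],[[-5,-4,1],0,85],[[-5,-4,1],0,85]])

```text
time_s: 18.57
tool_pos: [0.5055, -0.1451, 0.2561]
eef_rot: [0.672, 0.741, -0.001, -0.005]
force: [0.2, 0.8, 0.7]
opening: 0.993
```

```bash
python3 - <<'E'
from h import *
s=cap('scene','s11');t=cap('top','t11')
cv2.imwrite('pics/s11c.png',cv2.resize(s['pixels'][110:310,230:450],(660,600)))
o=arm.get_obs();print(o['tool_pos'],o['force'],o['time_s'],abs(o['qd']).max())
for c in (s,t):
    tray(c);P=cloud(c);z=P[...,2]
    for x,y in((.610,.154),(.630,-.045)):
        m=(np.hypot(P[...,0]-x,P[...,1]-y)<.04)&(z>.14)&(z<.17);T=P[m]
        if m.sum()<20: print('hidden');continue
        (cx,cy),r=cv2.minEnclosingCircle(T[:,:2].astype(np.float32)*1000)
        d=np.array([cx-620,cy-54.8]);print('cap',cx,cy,r,np.median(T[:,2]),'local y',-d[0]*np.sin(.1)+d[1]*np.cos(.1),'x',d[0]*np.cos(.1)+d[1]*np.sin(.1))
E
```

```text
[ 0.50625329 -0.14460981  0.25662947] [-0.82280602  0.89388468 -0.38554264] 18.6667 0.010684415542070516
rect ((620.0669555664062, 55.1456298828125), (112.88734436035156, 288.4629821777344), 5.840056419372559)
floor z,slopes [-0.004   0.0017  0.0616] 3184
cap 611.1226806640625 154.41795349121094 18.679555892944336 0.1466480678252422 local y 100.00653178019914 x 1.1122309406314397
cap 631.1396484375 -46.329322814941406 19.243629455566406 0.14612018039484637 local y -101.73620659637291 x 0.9879107752497234
rect ((619.0311279296875, 55.019866943359375), (109.95970916748047, 287.8651123046875), 5.3992767333984375)
floor z,slopes [-0.0004  0.002   0.0631] 2532
cap 609.2705078125 153.6243133544922 18.566072463989258 0.1483647791964695 local y 99.40176528242414 x -0.8099205679248147
cap 628.8623657226562 -46.49857711791992 18.410566329956055 0.14776277535590476 local y -101.67726641873415 x -1.2948922468839825
```

View pics/s11c.png

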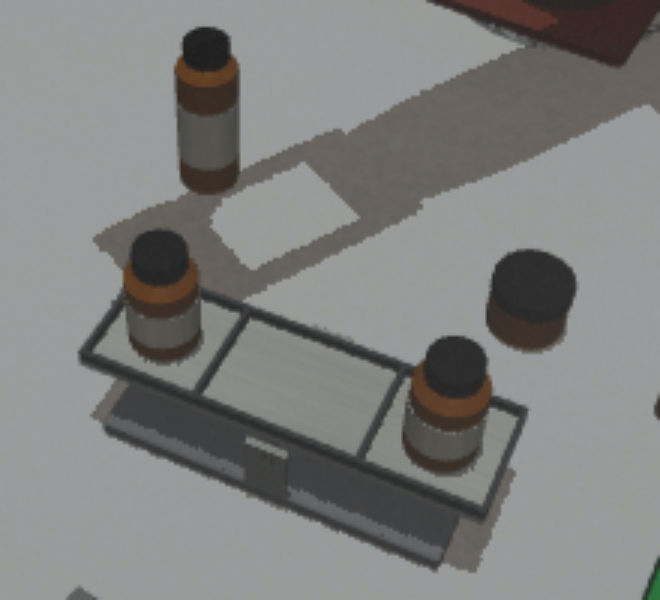

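Both bottles stand upright in their pockets, at crop pixels (160,300) and (447,410). The tray is level, the tall bottle is untouched and the arm is clear. Handing in.

```bash
python3 -c "
from plant import arm
print(arm.close_job())"
```

```text
the job is handed in; nothing more can be done
None
```

Both squat amber twins now stand upright, one in each end pocket, and the tray is level. I handed the job in at about 18.7 s of the 64 s allowed.

- **Placement:** the last check put the bottles at about +100 mm and −101.7 mm along the tray and within about 1.3 mm across it. Both caps read 146–148 mm high, about as expected.
- **Level:** the tray slope was about 0.002 rad in both the scene and top views.
- **Gentleness:** I lowered the first bottle until the tray tipped almost to its stop (0.119 rad after release). I lowered the second until the tray levelled. Wrist forces at the end of each move never exceeded 7 N.
- **Tall bottle:** the final scene picture shows it where it started, and the arm is clear of everything.

**Readings that disagreed:**
- **Cameras:** the scene and top cameras differed by 2–3 mm, which is close to the stated calibration. I mostly used the wrist view and averages.
- **Gripper opening:** on the 50 mm bottles it read about 0.41 (35 mm if linear). Pictures confirmed the first grip. I took the second from the same reading and saw it held over the tray.

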